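# Turn a board carrier over beneath the low lamp shelf

## Task

The coated board on the rack has had its component side cured: turn it over beneath the low lamp shelf so that its solder side faces the lamps. Draw the carrier forward by its grips until it is free of the hold-down bar at the back, swing it over the middle notches into the empty place beside it, then push it fully home under the bar again and let go. Do not knock the carrier or the gripper against the lamp shelf, and do not upset the bottle on it.

Things in the scene. Friction and masses are not known exactly. Their poses are not given: they have to be found in the camera images.
- rack: fixed grey rack, base plate 208 (x) x 236 (y) x 6 mm; origin under its middle, on the work surface. x points to the rear, away from the open front where the grips stick out; y to the left; z up. Two rails cross it at x = -85 and +68 mm, each with three white V saddles, 12 mm long in x, at y = -82, 0 and +82 mm. Four 12 mm posts at x = -64 and +97, y = +-108 mm. A spare board lies on the base
- middle_notch (a point): point on the rack's middle line (x = 0, y = 0), at the height of a rod lying in the notches: a 10 mm rod in a V has its axis 45 mm above the work surface. Each V is 12 mm deep with 45 degree walls. The inner rod lies in the middle notches and can turn there like a hinge along the rack's x
- hold_down (a point): middle of the front lower edge of the steel hold-down bar, which crosses the rack at its rear, from x = 88 to 104 mm, its underside 55 mm above the work surface
- lamp_shelf: white lamp shelf on the rack's posts, a slab over rack x = -72 to +108 mm and y = +-120 mm; underside of the lamps 147 mm, top 163 mm above the work surface; origin 150 mm above the rack's. A bottle, a solder spool and a small blue bin stand on its rear half
- carrier: loose carrier, 0.35 to 0.55 kg: two steel rods 10 mm thick, 82 mm apart, joined by two blue clamp bars that hold a green circuit board. Origin at its middle, half-way between the rods; x to the rear, y to its left rod, z out of the component side, up at the start. Origin 41 mm left or right of the rack's middle line; the other side is empty. At home its rack x is 0 (rear bar meets rear rail)
- grip_left (a point): middle of the black grip sleeve on the rod at the carrier's own +y, 142 mm in front of its middle: a cylinder 16 mm thick, 36 mm long along the rod. It turns freely on the rod, so a gripper holding it can keep pointing down while the carrier turns. Drawn 17 mm forward, the carrier's front bar meets the front rail and the rods' rear ends (98 mm behind the middle) are 7 mm clear of the hold-down bar
- grip_right (a point): middle of the same sleeve on the rod at the carrier's own -y. Swung about the inner rod in the middle notches (radius 82 mm), the carrier passes about 12 mm under the lamps
- flux_bottle: loose bottle with a red spout standing on the lamp shelf, 42 mm in diameter, 125 mm tall, origin under its middle; to be left standing

How it is judged:
On the way, in this order (a step that is already met when the one before it is completed fails the run):
1. the carrier is drawn forward, clear of the hold-down bar, still component side up (x of carrier in the frame of rack below -0.0105 m and angle between carrier's own z axis and vertical below 0.5 rad), for 0.1 s.
2. the carrier stands on edge beneath the lamp shelf (angle between carrier's own z axis and vertical between 1.2 and 1.95 rad and x of carrier in the frame of rack between -0.035 and 0.03 m and z of carrier in the frame of rack below 0.11 m), for 0.1 s.
At the end, for the whole second after the job is handed in: The carrier lies component side down (within 0.1 rad) with both rods in their notches in the place that was empty (centre within 5 mm sideways and 4 mm in height), pushed home under the hold-down bar (within 6 mm), released and at rest (angle between carrier's own z axis and vertical above 3.04 rad and x of carrier in the frame of rack between -0.006 and 0.006 m and (y of carrier in the frame of rack between 0.036 and 0.046 m or y of carrier in the frame of rack between -0.046 and -0.036 m) and z of carrier in the frame of rack between 0.041 and 0.049 m and distance of carrier from where it was at the start of the episode above 0.07 m and linear speed of carrier below 0.02 m/s); the robot touches nothing.
It fails at once if the carrier is knocked against the lamp shelf (over 6 N) (contact force between carrier and lamp_shelf above 6 N).
It fails at once if the robot knocks against the lamp shelf (over 6 N) (contact force between any of the arm, the fingers and lamp_shelf above 6 N).
It fails at once if the bottle on the shelf is upset or shoved (angle between flux_bottle's own z axis and vertical above 0.4 rad or distance of flux_bottle from where it was at the start of the episode above 0.04 m).
It also fails if it takes over 48 s, if anything falls off the work surface, if the arm or the gripper's body presses on something with over 40 N, if the wrist force passes 120 N, or if a joint passes its speed limit or range.

## Robot

A 6-joint arm with a two-finger parallel gripper is mounted at the origin on a cart in front of the work surface, level with it; the furniture and walls round the work are solid. World frame = base frame: x ahead of the robot, y to its left, z up, the work surface at z = 0. Lengths are in m, angles in rad, forces in N, time in s.
With the tool pointing down it reaches from about 0.325 to 0.9 m from the base axis. Payload 6.1 kg.
Tool frame: the origin (TCP) lies at the centre of the arm's flange, where the gripper is bolted on; the fingertips stand 173 mm ahead of it and the grasp point (between the pads) lies 155 mm ahead of it; z points along the fingers, y is the direction in which the jaws open and shut (so a half turn about z gives the same grasp; the last joint's range is limited). The gripper opens to 85 mm and grips with 20 to 120 N. Pads are 22 mm wide; open, the fingers measure 114 mm over their backs; the gripper's body (76 mm by 85 mm) begins 54 mm behind the grasp point. The pads swing forward as they close: fully open they stand 13 mm farther back than shut.
Start: joints at [-0.788, 0.22, 1.526, -0, 1.395, -0.126], TCP at [0.493, -0.384, 0.405] pointing down, gripper open.
Joint ranges: [-2.98, 2.98], [-0.91, 2.08], [0.09, 2.57], [-1.24, 4.39], [0.2, 2.65], [-2.68, 2.68]. Speed limits (rad/s): [2.57, 2.57, 3.01, 3.14, 3.14, 3.14].

## Interface

Orientations are given as a unit quaternion [w, x, y, z].
In Python, from bench import r, snapshot gives the robot as it stands. The module is installed in compiled form; this text tells all that it offers.
- The arm moves only by the shell command python3 -m creep 'ROWS' [FORCE]. ROWS is JSON, one flat list of numbers, 7 for each row, row after row: the shift along the world's x, y, z in m, then the turn, a rotation vector about the world's x, y, z in degrees, then the finger opening in m, from 0 to 0.0854. In form: [tx, ty, tz, wx, wy, wz, claw, tx, ty, tz, wx, wy, wz, claw, ...]. A call has 1 to 5 rows; each row is the pose to reach, as a shift and turn from the pose commanded when the call began; what a row does not reach only later rows make up. A row lasts 1/8 s, in which the tool goes at most 62.5 mm and 10.7 degrees, less where a joint would pass 70% of its speed; a pose out of reach is approached as far as the arm can. A call with a gripper value outside its range is refused whole. The fingers move at their own pace and stop on an object; FORCE is the grip in N (left out, the last holds). Time passes only in rows, so rows that repeat a pose let the fingers close. It gives the time, the measured TCP pose, the force and the opening at its end, in the units of the state.
- r.state(): the state, without advancing time (a new reading comes with each control period).
- snapshot(name): name is "side" or "top"; returns a dict with "pixels" (384x512x3 uint8, red, green, blue), "fx", "fy", "cx", "cy" (pixels), "xyz" and "attitude" of the camera in the world. Camera axes: x right, y down, z forward; pixel columns grow to the right and rows downward; lengths in m; the calibration is good to about 2 mm. A picture is of the moment at which its call begins. There is no depth.
- r.close_job(): hands the job in, once; it reports no verdict.
The state is a dict: "time_s": time; "joints": joint angles; "dq": joint speeds; "joint_efforts": joint torques, N m; "eef_pos": TCP position; "tcp_rot": TCP orientation; "contact_force": force on the tool from outside, world axes, zero at the start; "wrist_torque": the same for the moment, N m; "grip_width": finger opening in m.
Only numpy, scipy, OpenCV 4.12 (cv2) and the standard library are available. Lean on these libraries where they do the work, as an engineer would, in place of code of your own. Each camera call takes 0.05 s, during which the arm holds its last target.

## Working session

There is one attempt and no reset: what is moved stays moved. The work goes in short steps, Python scripts to look and compute and a shell command to move; the robot and the scene stay as the last step left them, time stands still between calls to the robot, and variables do not carry over. Pictures are saved under pics/ and viewed, and the job is handed in when it is done.

```bash
mkdir -p pics; ls; cat > h.py <<'E'
import numpy as np, cv2
from bench import r, snapshot
def save(name,fn):
    s=snapshot(name); cv2.imwrite('pics/'+fn, s['pixels'][:,:,::-1]); 
    import pickle; pickle.dump(s,open('pics/'+fn+'.pkl','wb')); return s
E
python3 - <<'E'
from h import *
for n in ('side','top'):
    s=save(n,n+'0.png'); print({k:v for k,v in s.items() if k!='pixels'})
print(r.state())
E
```

```text
pics
{'fx': 432.2680349259687, 'fy': 432.2680349259687, 'cx': 250.05942182797213, 'cy': 192.87554540405173, 'xyz': array([0.77453335, 0.28443735, 0.80851737]), 'attitude': array([-0.0685877 ,  0.23701208,  0.92556886, -0.28712938])}
{'fx': 412.7465469100843, 'fy': 412.7465469100843, 'cx': 253.90984679469474, 'cy': 187.50580344063056, 'xyz': array([ 0.31346928, -0.10452027,  0.92608545]), 'attitude': array([ 0.08574924, -0.62519494,  0.76783798, -0.11046807])}
{'time_s': 0.1, 'joints': array([-7.88132246e-01,  2.21169918e-01,  1.52753375e+00, -3.91983114e-05,
        1.39473022e+00, -1.26097240e-01]), 'dq': array([ 0.00141185, -0.00315462, -0.00069712,  0.00011025, -0.00071521,
       -0.00156609]), 'joint_efforts': array([ 2.49053628e-04, -4.98241353e+01, -3.90546763e+01, -2.63045322e-04,
        5.65549009e-03, -5.85029147e-05]), 'eef_pos': array([ 0.49277648, -0.38402489,  0.40367472]), 'tcp_rot': array([-8.65234217e-04,  8.98531137e-01,  4.38908816e-01, -3.15087128e-04]), 'contact_force': array([ 0.29772597, -0.00156892, -0.18146757]), 'wrist_torque': array([0.03650841, 0.00705294, 0.02301344]), 'grip_width': 0.08553260941865086}
```

View pics/side0.png

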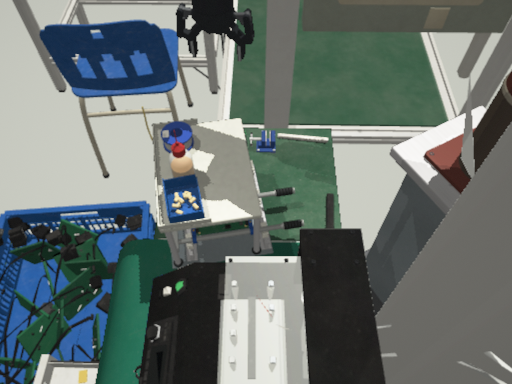

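View pics/top0.png

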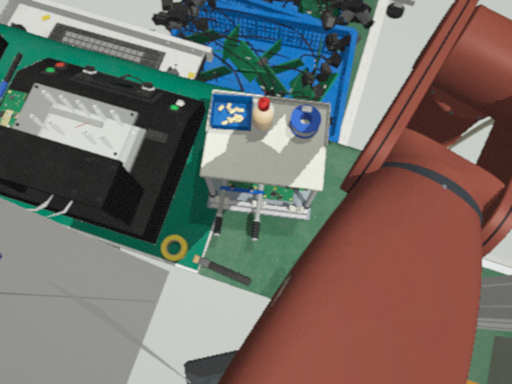

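```bash
python3 - <<'E'
import cv2
a=cv2.imread('pics/side0.png')[110:275,140:340]; cv2.imwrite('pics/side0c.png',cv2.resize(a,None,fx=4,fy=3.6363,interpolation=cv2.INTER_CUBIC) if 0 else cv2.resize(a,(727,600),interpolation=cv2.INTER_CUBIC))
a=cv2.imread('pics/top0.png')[85:265,190:350]; cv2.imwrite('pics/top0c.png',cv2.resize(a,(533,600),interpolation=cv2.INTER_CUBIC))
E
```

```text
(no output)
```

View pics/side0c.png

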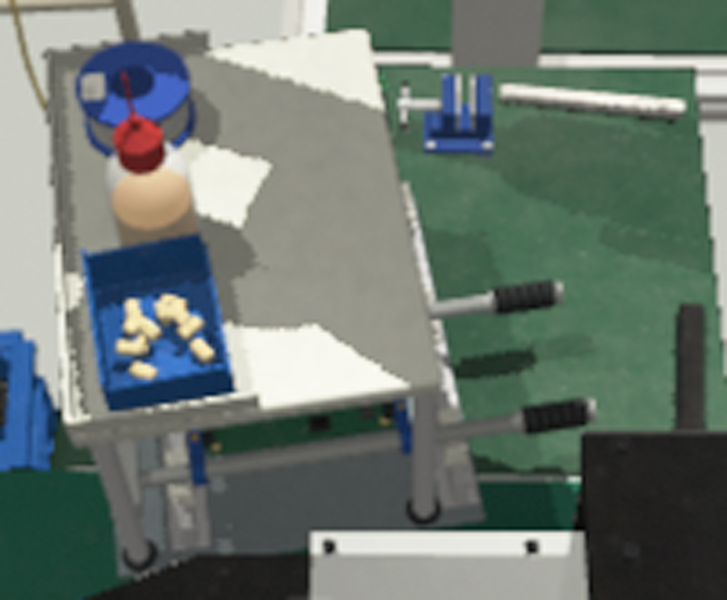

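View pics/top0c.png

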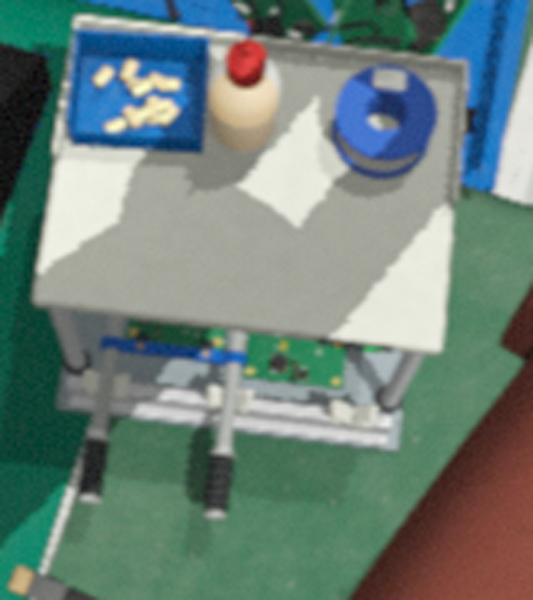

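```bash
cat >> h.py <<'E'
from scipy.spatial.transform import Rotation as R
from scipy.optimize import least_squares
import pickle
def Rq(q): return R.from_quat(np.r_[q[1:],q[0]])
def proj(s,P):
    p=Rq(s['attitude']).inv().apply(np.atleast_2d(P)-s['xyz'])
    return np.c_[s['fx']*p[:,0]/p[:,2]+s['cx'], s['fy']*p[:,1]/p[:,2]+s['cy']]
def rackT(v,P): # v=x,y,yaw
    return R.from_euler('z',v[2]).apply(np.atleast_2d(P))+[v[0],v[1],0]
def ld(fn): return pickle.load(open('pics/'+fn+'.pkl','rb'))
E
python3 - <<'E'
from h import *
t=ld('top0.png'); s=ld('side0.png')
T=lambda u,v:(190+(u)/3.331-.5+.15,85+v/3.333-.35)
S=lambda u,v:(140+u/3.635-.35,110+v/3.636-.35)
obs=[('t',T(92,470),(-.142,.082,.045)),('t',T(218,486),(-.142,0,.045)),
('s',S(526,297),(-.142,0,.045)),('s',S(558,415),(-.142,.082,.045)),
('t',T(36,298),(-.072,.12,.163)),('t',T(442,346),(-.072,-.12,.163)),
('s',S(366,32),(-.072,-.12,.163)),('s',S(437,385),(-.072,.12,.163)),
('t',T(58,406),(-.104,.118,.006)),('t',T(400,446),(-.104,-.118,.006)),
]
c={'t':t,'s':s}
def f(v): return np.concatenate([proj(c[o[0]],rackT(v,o[2]))[0]-o[1] for o in obs])
best=min((least_squares(f,[.5,y,a],loss='soft_l1') for a in (-1.5,-.5,0,.5,1.5) for y in(-.2,.0,.2)),key=lambda q:q.cost)
print(best.x,np.degrees(best.x[2]),best.cost); print(f(best.x).reshape(-1,2).round(2))
v=best.x
print('grips',rackT(v,[(-.142,.082,.045),(-.142,0,.045)]),'front',rackT(v,[(-.072,0,.163)]))
# overlay
for n,fn,sc in(('t','top0.png',(190,85,160,180,5)),('s','side0.png',(140,110,200,165,4))):
    im=cv2.imread('pics/'+fn);x,y,w,h,k=sc;k=3
    im=cv2.resize(im[y:y+h,x:x+w],None,fx=k,fy=k,interpolation=cv2.INTER_CUBIC)
    def dl(P,col):
        q=(proj(c[n],rackT(v,P))-[x,y]+.5)*k-.5
        cv2.polylines(im,[np.round(q*8).astype(int)],False,col,1,cv2.LINE_AA,3)
    for z in(.147,.163): dl([(a,b,z) for a,b in((-.072,-.12),(-.072,.12),(.108,.12),(.108,-.12),(-.072,-.12))],(0,0,255))
    dl([(a,b,.006) for a,b in((-.104,-.118),(-.104,.118),(.104,.118),(.104,-.118),(-.104,-.118))],(255,0,255))
    for yy in(0,.082): dl([(-.16,yy,.045),(-.124,yy,.045)],(0,255,255));dl([(-.124,yy,.045),(-.05,yy,.045)],(255,255,0))
    cv2.imwrite('pics/ov_'+n+'.png',im)
E
```

```text
[ 0.60397338 -0.19221986 -0.32893775] -18.846744798612516 13.513871439238955
[[ 0.67 -1.66]
 [ 0.43 -1.79]
 [-2.15  0.38]
 [-2.49  0.61]
 [-1.28  0.57]
 [ 0.19  1.11]
 [-0.73 -1.68]
 [ 1.07 -0.55]
 [-0.95  2.61]
 [-0.69  3.31]]
grips [[ 0.49607568 -0.06874482  0.045     ]
 [ 0.46958657 -0.14634848  0.045     ]] front [[ 0.53583359 -0.16896113  0.163     ]]
```

View pics/ov_t.png

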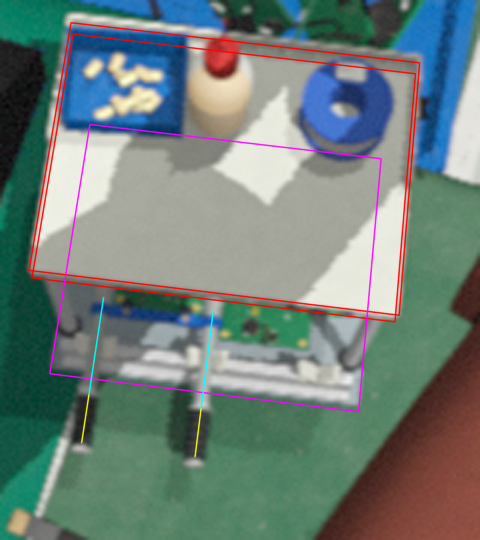

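View pics/ov_s.png

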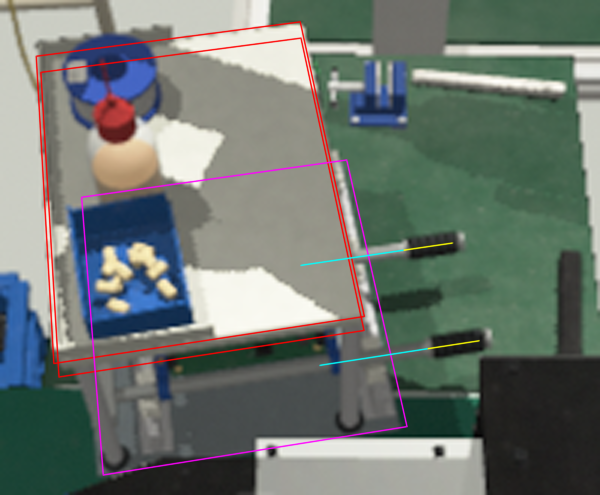

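```bash
cat >> h.py <<'E'
def tri(pairs):
    A=[];b=[]
    M=np.zeros((3,3));w=np.zeros(3);L=[]
    for s,(u,v) in pairs:
        d=Rq(s['attitude']).apply([(u-s['cx'])/s['fx'],(v-s['cy'])/s['fy'],1]);d/=np.linalg.norm(d)
        Q=np.eye(3)-np.outer(d,d);M+=Q;w+=Q@s['xyz'];L.append((s['xyz'],Q))
    X=np.linalg.solve(M,w); return X.round(4),[round(float(np.linalg.norm(Q@(X-o))),4) for o,Q in L]
E
python3 - <<'E'
from h import *
t=ld('top0.png'); s=ld('side0.png')
T=lambda u,v:(190+u/3.331-.35,85+v/3.333-.35)
S=lambda u,v:(140+u/3.635-.35,110+v/3.636-.35)
print('gl',tri([(t,T(92,470)),(s,S(558,415))]))
print('gr',tri([(t,T(218,486)),(s,S(526,297))]))
for a in((157,243),):
  for b in((360,230),(378,325),(300,230)): print('dev',a,b,tri([(t,a),(s,b)]))
for a in ((140,135),(125,175),(30,87),(10,145)):
  for b in((225,258),(300,258)): print('panel',a,b,tri([(t,a),(s,b)]))
def onz(s,u,v,z):
    d=Rq(s['attitude']).apply([(u-s['cx'])/s['fx'],(v-s['cy'])/s['fy'],1]); return (s['xyz']+d*(z-s['xyz'][2])/d[2]).round(3)
for z in(0,.1,.2): print(z,onz(t,157,243,z),onz(t,205,100,z),onz(s,300,230,z),onz(s,360,230,z))
E
python3 - <<'E'
import cv2
a=cv2.imread('pics/top0.png')[50:300,0:260]; cv2.imwrite('pics/t1.png',cv2.resize(a,None,fx=2.4,fy=2.4))
a=cv2.imread('pics/side0.png')[180:384,100:400]; cv2.imwrite('pics/s1.png',cv2.resize(a,None,fx=2.6,fy=2.6))
E
```

```text
gl (array([ 0.492 , -0.0666,  0.0476]), [0.0003, 0.0003])
gr (array([ 0.4656, -0.1445,  0.0462]), [0.0002, 0.0002])
dev (157, 243) (360, 230) (array([0.452 , 0.0486, 0.1723]), [0.009, 0.009])
dev (157, 243) (378, 325) (array([ 0.4695,  0.1257, -0.021 ]), [0.0529, 0.0529])
dev (157, 243) (300, 230) (array([0.4933, 0.0206, 0.1415]), [0.0401, 0.0401])
panel (140, 135) (225, 258) (array([0.6658, 0.0253, 0.2182]), [0.0153, 0.0153])
panel (140, 135) (300, 258) (array([0.6107, 0.0541, 0.2627]), [0.0348, 0.0348])
panel (125, 175) (225, 258) (array([0.6325, 0.044 , 0.2051]), [0.0544, 0.0544])
panel (125, 175) (300, 258) (array([0.5795, 0.07  , 0.2245]), [0.0001, 0.0001])
panel (30, 87) (225, 258) (array([0.6884, 0.1221, 0.4094]), [0.028, 0.028])
panel (30, 87) (300, 258) (array([0.6503, 0.1371, 0.4231]), [0.0072, 0.0072])
panel (10, 145) (225, 258) (array([0.65  , 0.14  , 0.3982]), [0.0705, 0.0705])
panel (10, 145) (300, 258) (array([0.6133, 0.1549, 0.395 ]), [0.0322, 0.0322])
0 [0.49  0.075 0.   ] [ 0.82  -0.092  0.   ] [ 0.469 -0.068  0.   ] [ 0.357 -0.006  0.   ]
0.1 [0.471 0.055 0.1  ] [ 0.765 -0.093  0.1  ] [ 0.507 -0.025  0.1  ] [0.409 0.03  0.1  ]
0.2 [0.452 0.036 0.2  ] [ 0.71  -0.094  0.2  ] [0.545 0.019 0.2  ] [0.461 0.066 0.2  ]
```

View pics/t1.png

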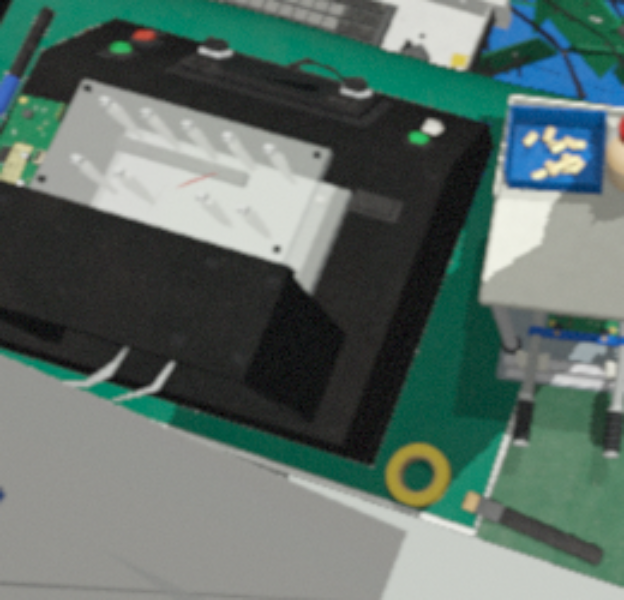

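View pics/s1.png

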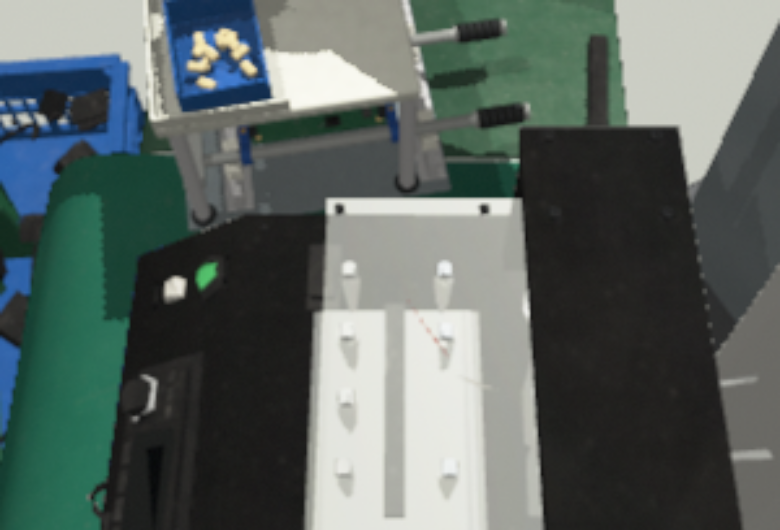

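```bash
python3 - <<'E'
from h import *
t=ld('top0.png'); s=ld('side0.png')
print(tri([(t,(121,162)),(s,(300,229))]),tri([(t,(102,208)),(s,(361,229))]))
print(tri([(t,(137,112)),(s,(225,257))]))
g=np.array([.4945,-.068,.045])
st=r.state(); print(Rq(st['tcp_rot']).as_matrix().round(3))
th=np.radians(-18.85); print('rear axis',np.cos(th),np.sin(th),'y axis',-np.sin(th),np.cos(th))
Y=Rq(st['tcp_rot']).apply([0,1,0]); want=np.array([-np.sin(th),np.cos(th),0])
for w in(want,-want): print(np.degrees(np.arctan2(Y[0]*w[1]-Y[1]*w[0],Y@w)))
print(st['joints'])
E
```

```text
(array([0.5781, 0.0573, 0.2904]), [0.0002, 0.0002]) (array([0.5063, 0.0965, 0.2909]), [0.0014, 0.0014])
(array([0.6815, 0.028 , 0.2538]), [0.0004, 0.0004])
[[ 0.615  0.789 -0.001]
 [ 0.789 -0.615  0.001]
 [ 0.    -0.002 -1.   ]]
rear axis 0.9463676698216952 -0.32309167973851477 y axis 0.32309167973851477 0.9463676698216952
109.081406136895
-70.91859386310502
[-7.88132246e-01  2.21169918e-01  1.52753375e+00 -3.91983114e-05
  1.39473022e+00 -1.26097240e-01]
```

```bash
python3 -m creep '[0,0.05,0,0,0,10,0.05, 0,0.1,0,0,0,20,0.05, 0,0.15,0,0,0,30,0.05, 0,0.2,0,0,0,40,0.05, 0,0.25,0,0,0,50,0.05]' 110; python3 -m creep '[0,0.0165,0,0,0,10,0.05, 0,0.033,0,0,0,20,0.05, 0,0.05,0,0,0,30,0.05, 0,0.0665,0,0,0,40,0.05, 0,0.0665,-0.04,0,0,50,0.05]'
```

```text
time_s: 0.72
eef_pos: [0.4926, -0.1326, 0.4043]
tcp_rot: [-0.0, 0.627, 0.779, -0.0]
contact_force: [0.5, 0.5, 0.2]
grip_width: 0.0499
time_s: 1.35
eef_pos: [0.4942, -0.067, 0.3673]
tcp_rot: [0.003, 0.238, 0.971, -0.0]
contact_force: [0.7, -0.8, -0.1]
grip_width: 0.05
```

```bash
python3 -m creep '[0,0,-0.05,0,0,9.1,0.05, 0,0,-0.1,0,0,9.1,0.05, 0,0,-0.115,0,0,9.1,0.05, 0,0,-0.115,0,0,9.1,0.05]'; cat > look.py <<'E'
from h import *
import sys
n=sys.argv[1]
s=save('top',n+'_t.png');q=save('side',n+'_s.png')
a=s['pixels'][85:265,170:350,::-1]; b=q['pixels'][90:270,140:340,::-1]
im=np.hstack([cv2.resize(x,None,fx=2.1,fy=2.1,interpolation=cv2.INTER_CUBIC) for x in(a,b)])
cv2.imwrite('pics/'+n+'.png',im)
st=r.state();print(st['eef_pos'].round(4),Rq(st['tcp_rot']).as_matrix()[:,1].round(3),st['joints'].round(2),st['contact_force'].round(1),st['grip_width'])
E
python3 look.py a1
```

```text
time_s: 1.85
eef_pos: [0.4928, -0.0676, 0.2493]
tcp_rot: [-0.001, 0.164, 0.987, 0.0]
contact_force: [0.5, 0.7, 0.3]
grip_width: 0.05
[ 0.494  -0.068   0.2516] [0.323 0.946 0.   ] [-0.3   0.09  1.98 -0.    1.07 -1.54] [ 0.2 -0.5 -0.4] 0.049952377288679815
```

View pics/a1.png

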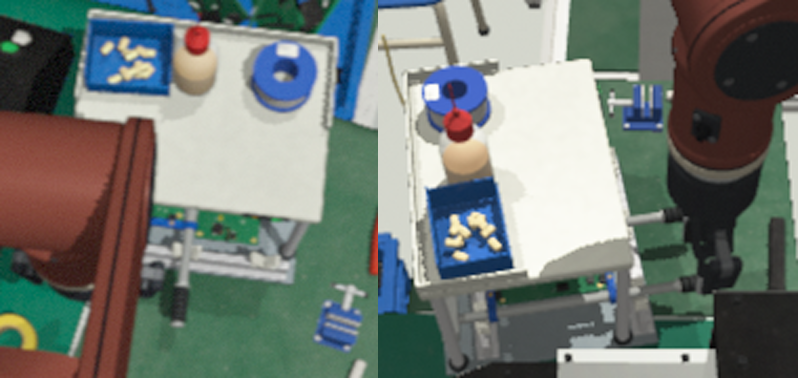

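```bash
python3 -m creep '[0,0,-0.02,0,0,0,0.05, 0,0,-0.04,0,0,0,0.05, 0,0,-0.05,0,0,0,0.05, 0,0,-0.05,0,0,0,0.05]'; python3 look.py a2
```

```text
time_s: 2.45
eef_pos: [0.4933, -0.0678, 0.2004]
tcp_rot: [0.0, 0.164, 0.987, -0.0]
contact_force: [-0.7, -0.1, -0.8]
grip_width: 0.05
[ 0.4936 -0.0679  0.2009] [0.323 0.946 0.   ] [-0.3   0.17  2.    0.    0.96 -1.54] [-0.4  0.3  0.4] 0.05036692805035643
```

View pics/a2.png

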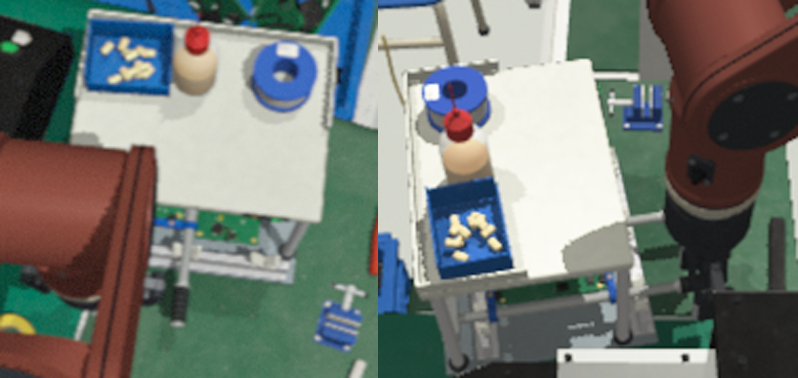

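```bash
python3 -m creep '[0,0,0,0,0,0,0.025, 0,0,0,0,0,0,0.016, 0,0,0,0,0,0,0.012]' 30; python3 -m creep '[0,0,0,0,0,0,0.01, 0,0,0,0,0,0,0.01]'
```

```text
time_s: 2.92
eef_pos: [0.4932, -0.0683, 0.2003]
tcp_rot: [0.0, 0.163, 0.987, -0.001]
contact_force: [-1.8, -4.2, 3.6]
grip_width: 0.0153
time_s: 3.18
eef_pos: [0.4932, -0.0683, 0.2002]
tcp_rot: [0.0, 0.164, 0.987, -0.001]
contact_force: [-2.5, -5.1, 3.7]
grip_width: 0.0151
```

```bash
python3 -m creep '[-0.0003,-0.001,0,0,0,0,0.01, -0.0003,-0.001,0,0,0,0,0.01]'; python3 -m creep '[-0.0003,-0.001,0,0,0,0,0.01, -0.0003,-0.001,0,0,0,0,0.01]'
```

```text
time_s: 3.42
eef_pos: [0.493, -0.0686, 0.2001]
tcp_rot: [0.001, 0.164, 0.987, 0.0]
contact_force: [-0.5, -0.7, 4.3]
grip_width: 0.0149
time_s: 3.68
eef_pos: [0.4928, -0.0691, 0.2]
tcp_rot: [0.001, 0.164, 0.987, 0.001]
contact_force: [2.7, 4.3, 4.2]
grip_width: 0.0149
```

```bash
python3 -m creep '[0.0003,0.0009,0.0005,0,0,0,0.008, 0.0003,0.0009,0.0005,0,0,0,0.008]' 100; python3 -m creep '[-0.0028,0.001,0,0,0,0,0.008, -0.0057,0.0019,0,0,0,0,0.008, -0.0085,0.0029,0,0,0,0,0.008, -0.0114,0.0038,0,0,0,0,0.008, -0.0142,0.0048,0,0,0,0,0.008]'
```

```text
time_s: 3.92
eef_pos: [0.4929, -0.0689, 0.2003]
tcp_rot: [0.0, 0.163, 0.987, -0.0]
contact_force: [1.5, 0.9, 3.7]
grip_width: 0.0129
time_s: 4.55
eef_pos: [0.4786, -0.0642, 0.2003]
tcp_rot: [0.001, 0.164, 0.987, -0.0]
contact_force: [5.5, -0.8, 1.2]
grip_width: 0.0126
```

```bash
python3 -m creep '[0,0,0,0,0,0,0.008, 0,0,0,0,0,0,0.008]'; python3 look.py a3
```

```text
time_s: 4.8
eef_pos: [0.4785, -0.0641, 0.2002]
tcp_rot: [-0.0, 0.164, 0.987, -0.0]
contact_force: [2.4, -0.3, 2.8]
grip_width: 0.0133
[ 0.4785 -0.064   0.2002] [ 0.323  0.947 -0.   ] [-0.3   0.14  2.04 -0.    0.96 -1.54] [ 1.6 -1.2  2.2] 0.01304288184344715
```

View pics/a3.png

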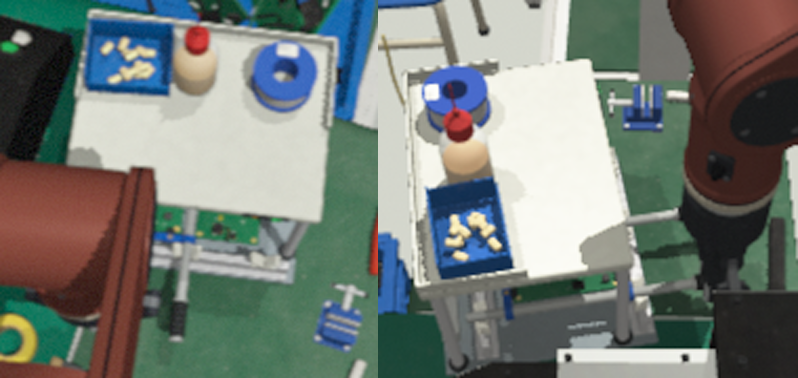

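```bash
python3 -m creep '[-0.0001,-0.0004,0.0086,0,0,0,0.008, -0.0006,-0.0017,0.017,0,0,0,0.008, -0.0013,-0.0038,0.0253,0,0,0,0.008, -0.0023,-0.0067,0.0334,0,0,0,0.008, -0.0036,-0.0104,0.041,0,0,0,0.008]' 120; python3 look.py a4
```

```text
time_s: 5.52
eef_pos: [0.4744, -0.0744, 0.2414]
tcp_rot: [-0.001, 0.164, 0.987, 0.0]
contact_force: [1.2, -0.7, -1.9]
grip_width: 0.0127
[ 0.4746 -0.0745  0.2419] [0.323 0.946 0.   ] [-0.32  0.06  2.03  0.    1.05 -1.56] [ 0.9  1.1 -1.4] 0.012873340769008831
```

View pics/a4.png

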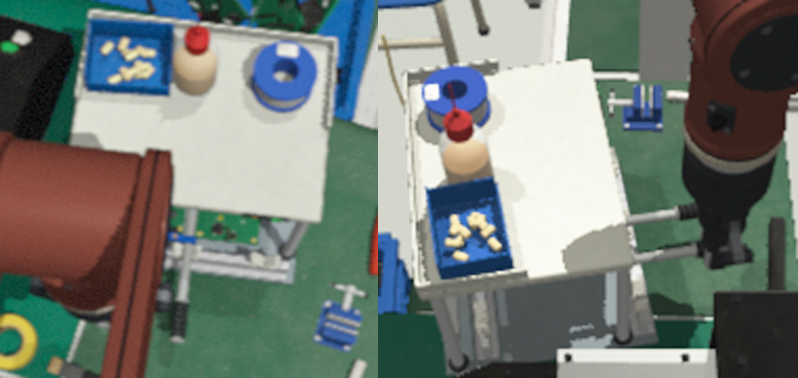

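```bash
python3 -m creep '[-0.0015,-0.0044,0.0072,0,0,0,0.008, -0.0033,-0.0095,0.0139,0,0,0,0.008, -0.0052,-0.0153,0.0199,0,0,0,0.008, -0.0074,-0.0216,0.0253,0,0,0,0.008, -0.0097,-0.0284,0.03,0,0,0,0.008]'; python3 look.py a5
```

```text
time_s: 6.25
eef_pos: [0.465, -0.1027, 0.2721]
tcp_rot: [-0.0, 0.164, 0.987, 0.001]
contact_force: [-2.4, 7.1, 6.0]
grip_width: 0.0126
[ 0.4652 -0.1032  0.2725] [0.323 0.946 0.001] [-0.38  0.01  2.02  0.    1.11 -1.63] [-0.9  6.1  4.8] 0.0126087645620341
```

View pics/a5.png

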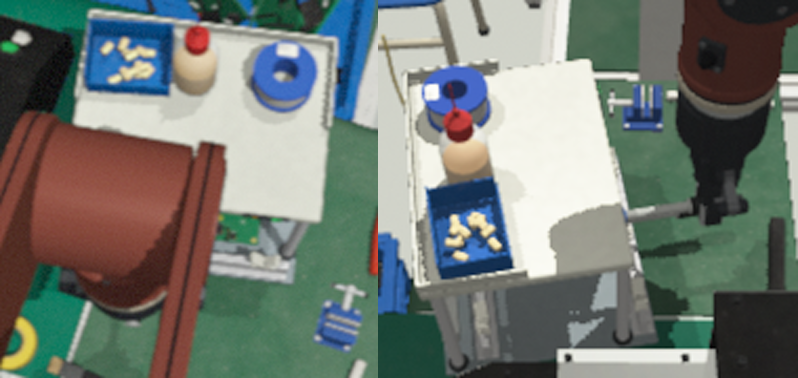

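```bash
python3 -m creep '[-0.0024,-0.007,0.0045,0,0,0,0.008, -0.005,-0.0146,0.0076,0,0,0,0.008, -0.0077,-0.0225,0.0099,0,0,0,0.008, -0.0105,-0.0307,0.0112,0,0,0,0.008, -0.0132,-0.0388,0.0117,0,0,0,0.008]'; python3 look.py a6
```

```text
time_s: 6.98
eef_pos: [0.4516, -0.1424, 0.2828]
tcp_rot: [0.0, 0.164, 0.986, -0.0]
contact_force: [0.6, -0.4, -2.1]
grip_width: 0.0123
[ 0.4516 -0.1426  0.2827] [ 0.324  0.946 -0.001] [-0.47 -0.02  2.02 -0.    1.13 -1.71] [-0.  -0.8 -1.7] 0.01276043997869866
```

View pics/a6.png

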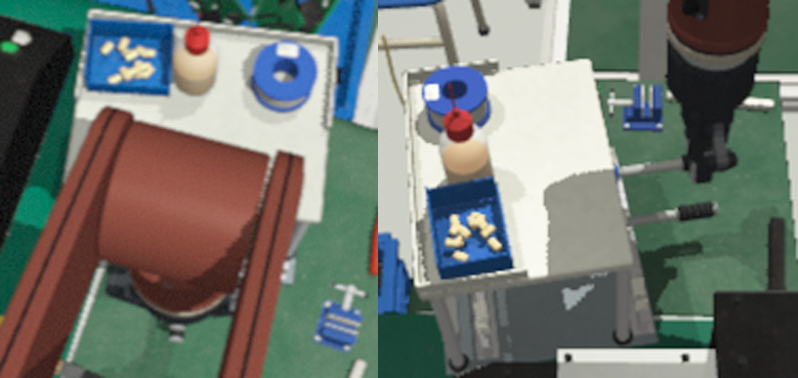

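```bash
python3 -m creep '[-0.0028,-0.0081,-0.0004,0,0,0,0.008, -0.0055,-0.0161,-0.0018,0,0,0,0.008, -0.0082,-0.024,-0.004,0,0,0,0.008, -0.0108,-0.0316,-0.0071,0,0,0,0.008, -0.0132,-0.0388,-0.011,0,0,0,0.008]'; python3 look.py a7
```

```text
time_s: 7.7
eef_pos: [0.4385, -0.1809, 0.2715]
tcp_rot: [-0.0, 0.164, 0.987, 0.0]
contact_force: [-0.2, 0.6, -2.2]
grip_width: 0.0123
[ 0.4384 -0.181   0.2712] [0.324 0.946 0.   ] [-0.56  0.    2.03 -0.    1.11 -1.8 ] [ 0.1  0.4 -1.6] 0.012928532066536127
```

View pics/a7.png

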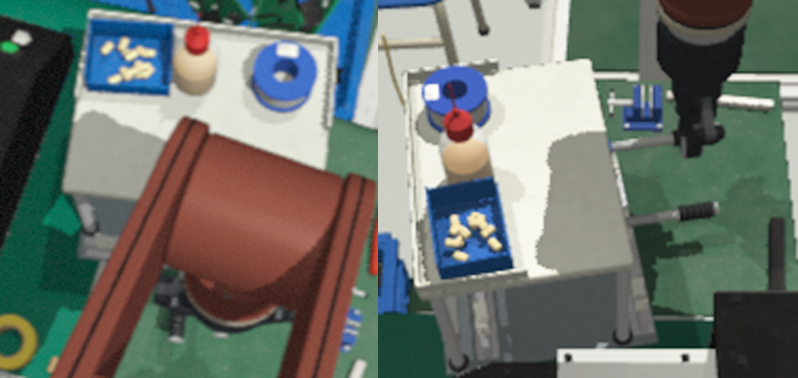

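```bash
python3 -m creep '[-0.0023,-0.0068,-0.0047,0,0,0,0.008, -0.0045,-0.0131,-0.0101,0,0,0,0.008, -0.0064,-0.0189,-0.0162,0,0,0,0.008, -0.0082,-0.024,-0.0228,0,0,0,0.008, -0.0097,-0.0284,-0.03,0,0,0,0.008]'; python3 look.py a8
```

```text
time_s: 8.43
eef_pos: [0.429, -0.2091, 0.2414]
tcp_rot: [-0.0, 0.164, 0.987, 0.0]
contact_force: [0.3, 0.2, -2.0]
grip_width: 0.0123
[ 0.4287 -0.209   0.2409] [0.323 0.946 0.   ] [-0.62  0.06  2.04  0.    1.05 -1.86] [-1.3  0.1 -2.5] 0.012553347376686062
```

View pics/a8.png

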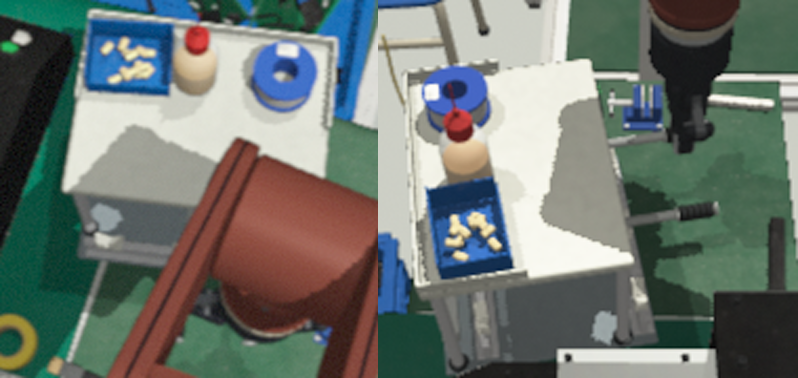

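```bash
python3 -m creep '[-0.0013,-0.0037,-0.0077,0,0,0,0.008, -0.0023,-0.0066,-0.0157,0,0,0,0.008, -0.003,-0.0087,-0.024,0,0,0,0.008, -0.0034,-0.01,-0.0324,0,0,0,0.008, -0.0036,-0.0104,-0.0405,0,0,0,0.008]'; python3 look.py a9
```

```text
time_s: 9.15
eef_pos: [0.4254, -0.2192, 0.2007]
tcp_rot: [-0.0, 0.164, 0.987, 0.0]
contact_force: [0.5, 0.3, 2.6]
grip_width: 0.0125
[ 0.4254 -0.2191  0.2008] [0.323 0.946 0.   ] [-0.64  0.13  2.05  0.    0.96 -1.88] [-0.1  0.4 -1.9] 0.012688481922381697
```

View pics/a9.png

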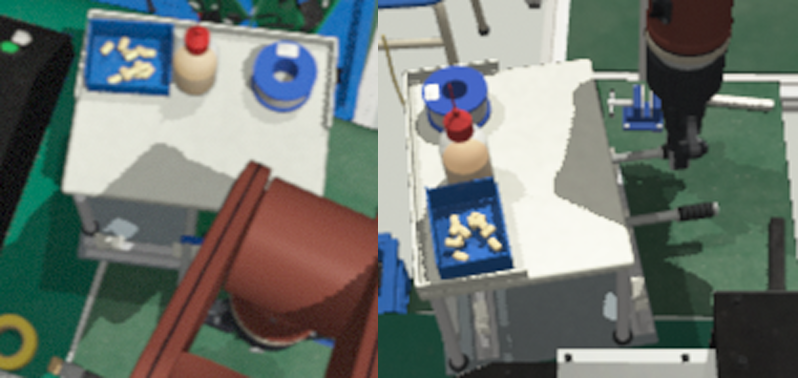

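```bash
python3 -m creep '[0,0,-0.0005,0,0,0,0.008, 0,0,-0.0005,0,0,0,0.03, 0,0,-0.0005,0,0,0,0.03]'; python3 -m creep '[0,0,0,0,0,0,0.008, 0,0,0,0,0,0,0.008, 0,0,0,0,0,0,0.008,0,0,0,0,0,0,0.008]' 40
```

```text
time_s: 9.62
eef_pos: [0.4257, -0.2193, 0.2014]
tcp_rot: [0.0, 0.164, 0.987, -0.0]
contact_force: [-0.2, 0.1, 0.1]
grip_width: 0.03
time_s: 10.12
eef_pos: [0.4257, -0.2192, 0.2012]
tcp_rot: [0.0, 0.164, 0.987, -0.0]
contact_force: [1.3, 1.3, 2.6]
grip_width: 0.0147
```

```bash
python3 -m creep '[0.0028,-0.001,0,0,0,0,0.008, 0.0057,-0.0019,0,0,0,0,0.008, 0.0085,-0.0029,0,0,0,0,0.008, 0.0114,-0.0038,0,0,0,0,0.008, 0.0132,-0.0045,0,0,0,0,0.008]' 80; python3 -m creep '[0.001,-0.0003,0,0,0,0,0.008,0.001,-0.0003,0,0,0,0,0.008]'
```

```text
time_s: 10.75
eef_pos: [0.4366, -0.223, 0.1997]
tcp_rot: [-0.004, 0.163, 0.987, 0.001]
contact_force: [-13.1, 3.4, 9.4]
grip_width: 0.0137
time_s: 11.0
eef_pos: [0.4376, -0.2234, 0.1998]
tcp_rot: [-0.004, 0.163, 0.987, 0.001]
contact_force: [-12.2, 2.9, 8.3]
grip_width: 0.0135
```

```bash
python3 look.py b1; python3 - <<'E'
import cv2
a=cv2.imread('pics/b1_t.png')[150:260,170:330]; b=cv2.imread('pics/b1_s.png')[90:290,140:340]
cv2.imwrite('pics/b1z.png',cv2.resize(b,None,fx=3,fy=3,interpolation=cv2.INTER_CUBIC))
E
```

```text
[ 0.4376 -0.2234  0.1998] [0.322 0.947 0.   ] [-0.63  0.16  2.02 -0.    0.97 -1.87] [-11.9   2.2   8.4] 0.013690321374044493
```

View pics/b1.png

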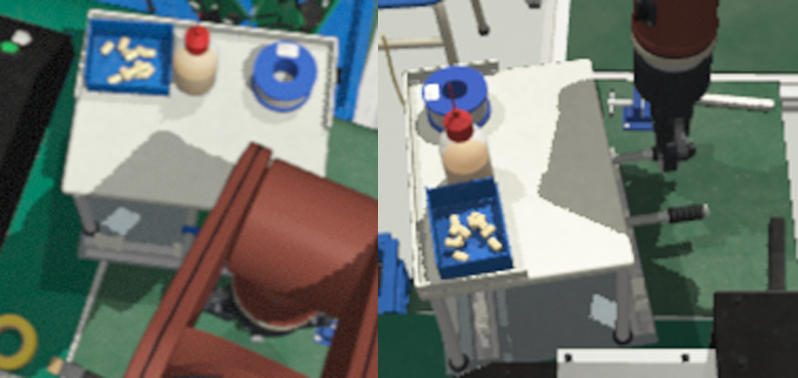

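View pics/b1z.png

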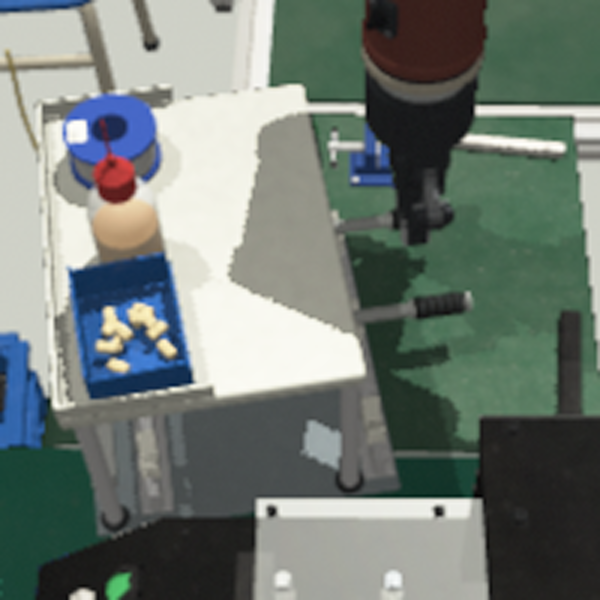

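```bash
python3 - <<'E'
from h import *
s=ld('side0.png'); v=[ .60397,-.19222,-.32894]
print(proj(s,rackT(v,[(-.142-d,0,.045) for d in(0,.005,.015)])))
ims=[cv2.imread('pics/'+f)[175:215,250:320] for f in('side0.png','a9_s.png','b1_s.png')]
cv2.imwrite('pics/cmp.png',cv2.resize(np.vstack(ims),None,fx=4.5,fy=4.5,interpolation=cv2.INTER_CUBIC))
E
```

```text
[[282.20214864 191.71070895]
 [284.48722622 191.3741022 ]
 [289.05089041 190.70184485]]
```

View pics/cmp.png

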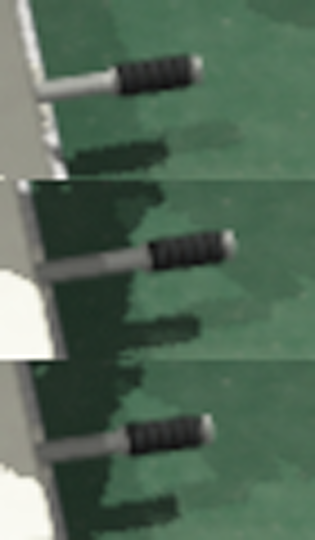

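```bash
python3 -m creep '[0,0,0.001,0,0,0,0.008,0,0,0.0015,0,0,0,0.008]'; python3 -m creep '[0.0009,-0.0003,0,0,0,0,0.008,0.0019,-0.0006,0,0,0,0,0.008]'
```

```text
time_s: 11.35
eef_pos: [0.4378, -0.2234, 0.2012]
tcp_rot: [-0.003, 0.163, 0.987, 0.001]
contact_force: [-7.3, 1.2, 3.3]
grip_width: 0.0137
time_s: 11.6
eef_pos: [0.4399, -0.224, 0.2012]
tcp_rot: [-0.003, 0.163, 0.987, 0.001]
contact_force: [-8.6, 1.4, 5.2]
grip_width: 0.0134
```

```bash
python3 -m creep '[0,0,0.001,0,0,0,0.008,0.0009,-0.0003,0.001,0,0,0,0.008,0.0019,-0.0006,0.001,0,0,0,0.008,0.0019,-0.0006,0.001,0,0,0,0.008]'; python3 look.py b2;  python3 - <<'E'
from h import *
ims=[cv2.imread('pics/'+f)[175:215,250:320] for f in('side0.png','b1_s.png','b2_s.png')]
cv2.imwrite('pics/cmp2.png',cv2.resize(np.vstack(ims),None,fx=4.5,fy=4.5,interpolation=cv2.INTER_CUBIC))
E
```

```text
time_s: 12.1
eef_pos: [0.4424, -0.2247, 0.2023]
tcp_rot: [-0.002, 0.163, 0.987, 0.001]
contact_force: [-6.7, -0.2, -2.1]
grip_width: 0.0132
[ 0.4424 -0.2247  0.2023] [0.323 0.947 0.   ] [-0.63  0.17  2.   -0.    0.97 -1.87] [-6.1 -0.  -2.6] 0.013243877840612227
```

View pics/cmp2.png

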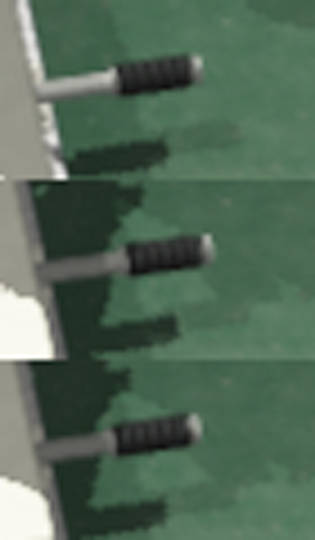

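```bash
python3 -m creep '[0.0009,-0.0003,0,0,0,0,0.008,0.0014,-0.0005,0,0,0,0,0.008]'; python3 -m creep '[0.0014,-0.0005,0,0,0,0,0.008,0.0014,-0.0005,0,0,0,0,0.008]'
```

```text
time_s: 12.45
eef_pos: [0.4429, -0.2249, 0.2017]
tcp_rot: [-0.004, 0.163, 0.987, 0.001]
contact_force: [-11.1, 0.8, -0.5]
grip_width: 0.0131
time_s: 12.7
eef_pos: [0.4435, -0.2252, 0.2015]
tcp_rot: [-0.005, 0.163, 0.987, 0.001]
contact_force: [-16.5, 2.0, 4.3]
grip_width: 0.0136
```

```bash
python3 -m creep '[-0.0019,0.0006,0,0,0,0,0.008,-0.0019,0.0006,0,0,0,0,0.03,-0.0019,0.0006,0,0,0,0,0.05,-0.0019,0.0006,0,0,0,0,0.05,-0.0019,0.0006,0.02,0,0,0,0.05]'; python3 -m creep '[0,0,0.03,0,0,0,0.05,-0.01,0.003,0.08,0,0,0,0.05,-0.03,0.01,0.13,0,0,0,0.05,-0.06,0,0.18,0,0,0,0.05,-0.06,0,0.18,0,0,0,0.05]';python3 look.py c1
```

```text
time_s: 13.32
eef_pos: [0.4439, -0.2251, 0.2225]
tcp_rot: [-0.001, 0.164, 0.987, 0.001]
contact_force: [0.0, 0.1, -1.2]
grip_width: 0.0503
time_s: 13.95
eef_pos: [0.3844, -0.2266, 0.4089]
tcp_rot: [0.004, 0.164, 0.986, -0.003]
contact_force: [1.0, -0.1, 0.9]
grip_width: 0.0499
[ 0.3844 -0.2257  0.4043] [ 0.323  0.946 -0.001] [-0.71 -0.22  1.97  0.    1.39 -1.95] [ 0.1  0.3 -0.1] 0.050108555347340704
```

View pics/c1.png

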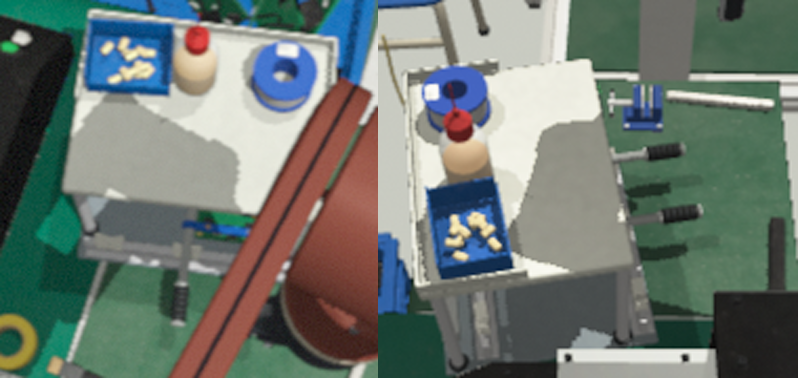

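```bash
python3 -m creep '[0,-0.05,0,0,0,0,0.05,0,-0.1,0,0,0,0,0.05,0,-0.15,0,0,0,0,0.05,0,-0.2,0,0,0,0,0.05,0,-0.2,0,0,0,0,0.05]';python3 look.py c2; python3 - <<'E'
from h import *
s=ld('c2_s.png');t=ld('c2_t.png'); v=[ .60397,-.19222,-.32894]
P=rackT(v,[(-.145,0,.045),(-.145,-.082,.045)])
print('s',proj(s,P),'t',proj(t,P))
cv2.imwrite('pics/c2z.png',np.hstack([cv2.resize(x,None,fx=4,fy=4,interpolation=cv2.INTER_CUBIC) for x in(s['pixels'][140:220,235:315,::-1],t['pixels'][165:245,220:320,::-1])]))
E
```

```text
time_s: 14.68
eef_pos: [0.384, -0.428, 0.4002]
tcp_rot: [-0.002, 0.165, 0.986, 0.001]
contact_force: [-0.1, 0.4, 0.4]
grip_width: 0.0499
[ 0.3844 -0.4254  0.4009] [0.323 0.946 0.003] [-0.97  0.1   1.67  0.    1.38 -2.22] [-0.4  0.7 -0.2] 0.04979577615865839
s [[283.57345512 191.50870661]
 [275.83950593 161.91180989]] t [[255.35767342 230.0371638 ]
 [293.1725586  234.74154664]]
```

View pics/c2z.png

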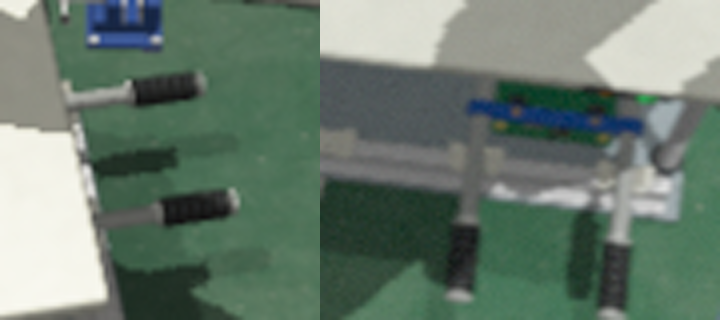

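```bash
python3 - <<'E'
from h import *
s=ld('c2_s.png');t=ld('c2_t.png');T0=ld('top0.png');S0=ld('side0.png')
v=[ .60397,-.19222,-.32894]
def rk(X): return R.from_euler('z',-v[2]).apply(X-np.array([v[0],v[1],0])).round(4)
print('now inner',rk(tri([(t,(255.4,229.1)),(s,(284.6,191.6))])[0]),'outer',rk(tri([(t,(293.4,234.1)),(s,(276.6,161.6))])[0]))
print('start inner',rk(np.array([.4656,-.1445,.0462])))
print(r.state()['contact_force'])
r.close_job()
E
```

```text
now inner [-0.1451  0.001   0.0473] outer [-0.1452 -0.0815  0.0475]
start inner [-0.1464  0.0005  0.0462]
[-0.3948966   0.65196366 -0.20333325]
the job is handed in; nothing more can be done
```

I turned the carrier over into the empty right-hand place, pushed it home, let go and handed the job in at about 15 s. The hand-in gives no verdict.

- **Method:** I gripped the outer (left) sleeve and drew the carrier about 15 mm forward. I then swung it over the middle notches in 6° steps. I opened the gripper once so it could settle, then pushed it in until it met a stop.
- **Push home:** Partway in, the push force rose to about 13 N. I was probably pressing the front down, which would lift the rods' rear ends against the hold-down bar. Raising the tool about 2 mm cleared it. At the stop the force reached about 16 N.
- **Final check:** The two cameras put both sleeves at the same depth, within about 1 mm of each other and of the start reading. Sideways they are at about +1 and −81.5 mm in the rack frame, within about 1 mm of the notches. Heights read 47 mm against the nominal 45 mm, and 46 to 48 mm before I moved anything, so that is within the camera error.
- **Shelf and bottle:** The bottle, spool and bin still stand where they were. The tool never registered a force that suggested contact with the lamp shelf.
- **Not checked directly:** I did not see the rods' rear ends under the bar. I inferred that from the depth match and the stop force.

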